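# Screw the bench press down on the watercolour

## Task

The finished watercolour lies on its board in the small screw press: close the press on it by turning the four-armed handle on top clockwise (seen from above), pushing one of its arms round with a fingertip until the plate bears firmly on the board and the handle will go no further without forcing it. Only push: do not take an arm of the handle between the fingers, do not push the plate down directly, and do not pick up or shift the board or anything else on the table. Finish with the hand clear and the press left tight.

Things in the scene. Friction and masses are not known exactly. Their poses are not given: they have to be found in the camera images.
- press: The grey screw press, fixed to the table. Origin under the centre of its bed plate (250 mm in x, 280 mm in y, 20 mm thick); z up. Two steel columns (18 mm thick) at y = +-115 mm carry a crosshead 45 mm deep and 270 mm long along y, its top 166 mm high (a collar of 24 mm radius on the axis rises to 178 mm).
- handle: The handle on top: a steel hub (40 mm across, 17 mm below to 13 mm above the origin) with four level arms along its own +x, -x, +y, -y, each a round bar 16 mm thick ending in a black 28 mm ball centred 90 mm from the axis. Origin on the vertical axis at mid-height of the arms, 208 mm above the table; its axes turn with it, z up. Only the hub rises above the arms.
- spoke_mid (a point): A point in the middle of the handle's +x arm, 60 mm from the axis. Pushing there takes 3 to 4 N to turn the handle (friction about 0.2 Nm; it stays where it is left). At the start it is 1.8 to 4.1 rad short of contact; once the plate meets the board resistance climbs: 8 to 15 N here presses it firmly.
- platen: The square steel pressing plate (150 x 150 x 14 mm) between the columns, with a sleeve of 15 mm radius round the screw. It goes straight down 6.4 mm per radian that the handle turns clockwise seen from above. Origin at the centre of its underside; it touches the board when this is 31 mm above the table.
- board: The loose plywood board with the painting on it, 160 x 180 x 11 mm, lying on the press bed under the plate. Origin at the centre of its underside, z up.
- eraser: White eraser, 20 x 42 x 13 mm, lying on the front edge of the press bed. Leave alone. Origin under its centre.
- pan: White ceramic colour pan, 19 x 30 x 11 mm, on the front edge of the press bed. Leave alone. Origin under its centre.
- cup: White paper coffee cup, 80 mm across, 100 mm high, standing on the table. Leave alone. Origin under its centre.
- ink: Small glass jar with a black cap, 52 mm across, 75 mm high. Leave alone. Origin under its centre.
- tin: Bare metal tin, 72 mm across, 60 mm high. Leave alone. Origin under its centre.
- jar: Glass water jar, 72 mm across, 100 mm high, a brush standing in it up to 168 mm. Leave alone. Origin under its centre.
- tub: White open plastic tub, 130 x 90 x 45 mm. Leave alone. Origin under its centre.
Not all that is in view belongs to the job. Of the things shaped like the board, the plywood one is meant.

How it is judged (in metres and radians):
On the way:
1. the plate has come down on the board (contact force between platen and board above 3 N), for 0.1 s.
At the end, for the whole second after the job is handed in: The plate presses on the board with more than 5 N after the handle is let go, handle at rest; the board has not shifted more than 12 mm, the eraser and pan not more than 20 mm, the other things not more than 25 mm (contact force between platen and board above 5 N and angular speed of handle below 0.1 rad/s and z of platen in the frame of press below 0.034 m and distance of board from where it was at the start of the episode below 0.012 m and distance of each of eraser, pan from where it was at the start of the episode below 0.02 m and distance of each of cup, ink, tin, jar, tub from where it was at the start of the episode below 0.025 m); the robot touches nothing.
It fails at once if an arm of the handle was taken between the fingers (z of the grasp point in the frame of handle between -0.03 and 0.014 m and horizontal distance between the grasp point and handle between 0.028 and 0.1 m and (x of the grasp point in the frame of handle between -0.007 and 0.007 m or y of the grasp point in the frame of handle between -0.007 and 0.007 m)).
It fails at once if the plate was pushed by hand (contact force between the fingers and platen above 1 N).
It fails at once if the handle was forced (over 50 N) (contact force between any of the arm, the fingers and handle above 50 N).
It fails at once if the board was shifted or lifted (distance of board from where it was at the start of the episode above 0.015 m).
It fails at once if a bystander was moved, lifted or knocked over (distance of any of eraser, pan from where it was at the start of the episode above 0.025 m or distance of any of cup, ink, tin, jar, tub from where it was at the start of the episode above 0.03 m or angle between any of cup, ink, tin, jar's own z axis and vertical above 0.5 rad).
It also fails if it takes over 51 s, if anything falls off the work surface, if the arm or the gripper's body presses on something with over 40 N, if the wrist force passes 120 N, or if a joint passes its speed limit or range.

## Robot

A 6-joint arm with a two-finger parallel gripper is mounted at the origin on the work surface. World frame = base frame: x ahead of the robot, y to its left, z up, the work surface at z = 0. Lengths are in mm, angles in rad, forces in N, time in s.
With the tool pointing down it reaches from about 350 to 975 mm from the base axis. Payload 7.1 kg.
Tool frame: the origin (TCP) lies midway between the tips of the shut fingers; the grasp point (between the pads) lies 19 mm behind it; z points along the fingers, y is the line along which they close (so a half turn about z gives the same grasp; the last joint's range is limited). The gripper opens to 88 mm and grips with 3 to 60 N. Pads are 20 mm wide; open, the fingers measure 115 mm over their backs; the gripper's body (75 mm by 178 mm) begins 61 mm behind the grasp point.
Start: joints at [-1.123, 0.423, 1.63, -0, 1.089, -0.019], TCP at [281.283, -558.108, 222.675] pointing down, gripper open.
Joint ranges: [-3, 3], [-0.9, 2.11], [0.09, 2.58], [-1.31, 4.45], [0.11, 2.69], [-2.54, 2.54]. Speed limits (rad/s): [2.39, 2.39, 3.01, 3.14, 3.14, 3.14].

## Interface

Orientations are given as a unit quaternion [x, y, z, w].
In Python, from workcell import robot, gripper_to, kin, cams gives the robot as it stands. Calls block until the motion is done:
- robot.goto(position, orientation): joint-space move of the TCP to a pose.
- robot.movel(position, rotation=None, rate=150, f_stop=None): straight line of the TCP; rotation=None keeps the orientation; rate is the mean speed in mm/s. With f_stop (N) it stops when the force on the tool has changed by that much, and returns True; else False.
- robot.movej(angles): joint-space move.
- gripper_to(opening, force=None): finger opening in mm; force is the grip in N (None keeps the last); returns when the fingers have stopped.
- robot.hold(seconds).
- kin.solve_ik(position, orientation): joint angles nearest the present ones, or None.
- robot.state(): the state.
- cams.get_image(name): name is "scene" or "top"; returns a dict with "img" (480x640x3 uint8, blue, green, red), "fx", "fy", "cx", "cy" (pixels), "eye" and "rotation" of the camera in the world. Camera axes: x right, y down, z forward; pixel columns grow to the right and rows downward; lengths in mm; the calibration is good to about 2 mm. A picture is of the moment at which its call begins. There is no depth.
A pose or a line that the arm cannot do raises robot.PlanningError and nothing moves.
- robot.hand_in(): hands the job in; it is judged then, once.
The state is a dict: "time_s": time; "qpos": joint angles; "qd": joint speeds; "tau": joint torques, N m; "tcp_pos": TCP position; "tool_rot": TCP orientation; "contact_force": force on the tool from outside, world axes, zero at the start; "moment": the same for the moment, N m; "gripper_width": finger opening in mm; "grasp_force": force on a finger pad.
Only numpy, scipy, OpenCV 4.12 (cv2) and the standard library are available. Lean on these libraries where they do the work, as an engineer would, in place of code of your own. Each camera call takes 0.05 s, during which the arm holds its last target. There are 200 camera calls.

## Working session

There is one attempt and no reset: what is moved stays moved. The work goes in short steps, each a Python script; the robot and the scene stay as the last script left them, time stands still between calls to the robot, and variables do not carry over. Pictures are saved under pics/ and viewed, at most 10 in all, crops included, and the job is handed in when it is done.

```bash
ls; mkdir -p pics
python3 - <<'E'
from workcell import robot, cams
import cv2
for n in("scene","top"):
    d=cams.get_image(n); cv2.imwrite(f"pics/{n}0.png",d["img"]); print(n,{k:(v.tolist() if hasattr(v,'tolist') else v) for k,v in d.items() if k!="img"})
s=robot.state(); print(s["time_s"],s["tool_rot"],s["contact_force"],s["gripper_width"])
E
```

```text
pics
scene {'fx': 575.401519975515, 'fy': 575.401519975515, 'cx': 307.12637136207877, 'cy': 240.12678700062492, 'eye': [826.5713643239785, 680.2391749165455, 1093.8989837927627], 'rotation': [0.238418683770093, 0.9137205663633664, -0.31893731080379706, -0.08093361236956843]}
top {'fx': 540.1107245281958, 'fy': 540.1107245281958, 'cx': 312.1650454313391, 'cy': 240.9913957745374, 'eye': [278.52478165630754, 15.028461930571707, 1537.6686122170174], 'rotation': [-0.6959284581229658, 0.7142676716814605, -0.04716058785809452, 0.05728135227293061]}
0.1 [ 9.72888104e-01  2.31275310e-01 -1.52976122e-04 -6.67534960e-04] [-0.66387359  1.51509158  0.29830471] 87.73353592223366
```

View pics/scene0.png

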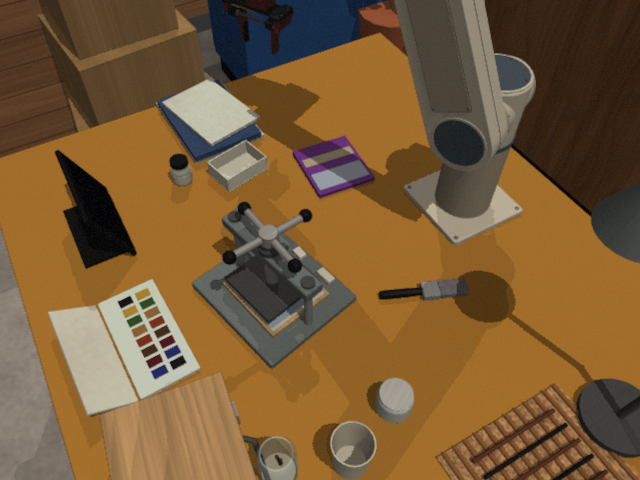

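View pics/top0.png

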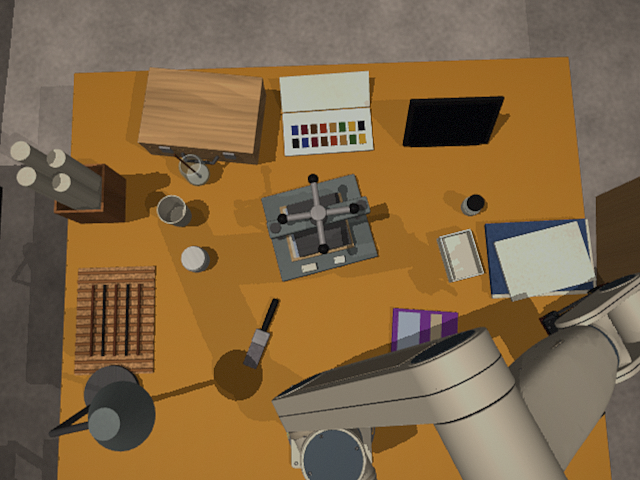

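The top view shows one press: hub at (318,213), and balls at (313,179), (354,209), (323,249) and (282,219). In the scene view the hub is at (268,233), and the balls at (305,216), (244,209), (229,257) and (294,266). The plywood board under the plate doesn't need to be touched. Next I refine the ball positions and fit the handle.

```bash
cat > h.py <<'E'
import numpy as np, cv2
from scipy.spatial.transform import Rotation as R
def ray(d,px,z):
    r=R.from_quat(d["rotation"]).apply([(px[0]-d["cx"])/d["fx"],(px[1]-d["cy"])/d["fy"],1])
    e=np.array(d["eye"]); return e+r*(z-e[2])/r[2]
def dark(img,p,r=9,t=45):
    x,y=p; w=img[y-r:y+r+1,x-r:x+r+1].max(2)<t
    n,l,s,c=cv2.connectedComponentsWithStats(w.astype(np.uint8))
    k=1+np.argmax(s[1:,4]); return c[k]+[x-r,y-r],s[k,4]
E
python3 - <<'E'
from h import *; from workcell import robot,cams,kin
P={"top":[(313,179),(354,209),(323,249),(282,219)],"scene":[(305,216),(244,209),(229,257),(294,266)]}
for n,ps in P.items():
    d=cams.get_image(n); Q=[]
    for p in ps:
        c,a=dark(d["img"],p); q=ray(d,c,208)[:2]; Q.append(q); print(n,c.round(1),a,q.round(1))
    Q=np.array(Q); m=Q.mean(0); v=Q-m
    print(m,np.hypot(*v.T).round(1),np.degrees(np.arctan2(v[:,1],v[:,0])).round(1))
    if n=="top":
        cv2.imwrite("pics/c.png",cv2.resize(d["img"][150:300,240:400],None,fx=4,fy=4))
    else: cv2.imwrite("pics/cs.png",cv2.resize(d["img"][180:370,180:370],None,fx=3,fy=3))
E
```

```text
top [312.5 178.2] 66 [637.6  26.9]
top [355.3 207.9] 111 [557.7 -78.5]
top [323.1 248.4] 89 [457.3   4.9]
top [281.9 218.6] 79 [535.5 106. ]
[547.03636983  14.80572756] [91.3 94.  90.3 91.9] [   7.6  -83.5 -173.7   97.2]
scene [305.6 214.7] 101 [457.9   5.7]
scene [241.3 209.4] 131 [565.9 -71.6]
scene [229.1 257.1] 147 [638.4  27.7]
scene [294.2 265.5] 156 [538.7 106.4]
[550.212312    17.06354574] [93.  90.1 88.8 90.1] [-173.   -80.     6.9   97.3]
```

View pics/cs.png

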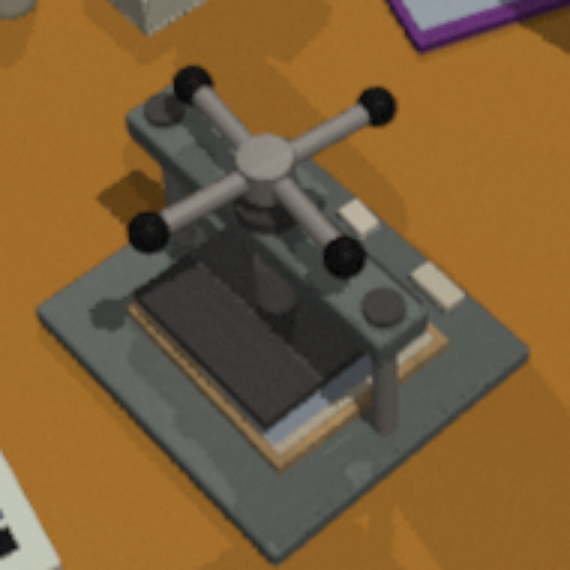

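Both cameras agree: axis at about (548, 16) and arms at 7.2° + 90°k. The plan is to shut the fingers and lower them into the gap at 52°. From there they sweep clockwise on a 55 mm circle, with the grasp point at least 18 mm to the side of the arm, and force is monitored throughout.

```bash
cat >> h.py <<'E'
C=np.array([548.,16.]); Q0=[1,0,0,0]; RAD=55; Z=191
def pt(deg,z=Z,r=RAD): a=np.radians(deg); return [C[0]+r*np.cos(a),C[1]+r*np.sin(a),z]
def tang(deg): a=np.radians(deg); return np.array([np.sin(a),-np.cos(a),0])  # clockwise
E
python3 - <<'E'
from h import *; from workcell import robot,kin,gripper_to
for a in range(52,-320,-40):
    q=kin.solve_ik(pt(a),Q0); print(a, None if q is None else np.round(q,2))
gripper_to(0,force=20)
p=robot.state()["tcp_pos"]; robot.movel([p[0],p[1],340])
robot.goto(pt(52,340),Q0)
robot.movel(pt(52,240)); robot.movel(pt(52),rate=60,f_stop=5)
robot.hold(.2); s=robot.state(); print(s["time_s"],s["tcp_pos"],s["contact_force"],s["gripper_width"])
from workcell import cams; cv2.imwrite("pics/a.png",cv2.resize(cams.get_image("scene")["img"][130:320,150:400],None,fx=3,fy=3))
E
```

```text
52 [ 0.08  0.4   1.75 -0.    0.99  1.65]
12 [ 0.03  0.43  1.71 -0.    1.01  1.6 ]
-28 [-0.04  0.42  1.72 -0.    1.    1.53]
-68 [-0.08  0.38  1.78 -0.    0.98  1.49]
-108 [-0.09  0.33  1.86 -0.    0.95  1.48]
-148 [-0.05  0.29  1.93 -0.    0.93  1.52]
-188 [ 0.02  0.28  1.94 -0.    0.93  1.59]
-228 [ 0.09  0.3   1.9  -0.    0.94  1.66]
-268 [ 0.11  0.36  1.82 -0.    0.97  1.68]
-308 [ 0.08  0.4   1.75 -0.    0.99  1.65]
6.9 [582.12653774  59.38013622 191.42575959] [-0.74302585  0.3587496   0.62060701] 0.46966246918958987
```

View pics/a.png

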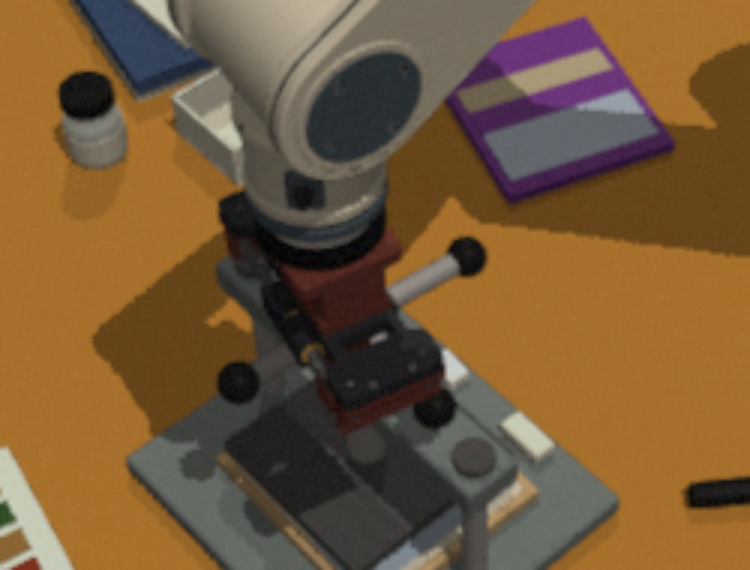

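The hand is over the hub with the fingers down in the gap. Balls are visible at (238,382), (435,408) and (466,256), and nothing is touching. Now the sweep.

```bash
cat > push.py <<'E'
from h import *; from workcell import robot
import json,sys
def meas(n=3):
    f=[]
    for _ in range(n): robot.hold(.02); f.append(robot.state()["contact_force"])
    return np.mean(f,0)
def run(a,F0,target,tmax,amin):
    fine=False
    while a>amin and robot.state()["time_s"]<tmax:
        a-=1.5 if fine else 8
        hit=robot.movel(pt(a),rate=30 if fine else 60,f_stop=8)
        F=meas()-F0; ft=-F@tang(a)
        print(f"{robot.state()['time_s']:.1f} a={a:.1f} ft={ft:.1f} |F|={np.linalg.norm(F):.1f} {'HIT' if hit else ''}")
        fine=fine or ft>6.5 or hit
        if ft>target or np.linalg.norm(F)>25: break
        if hit:
            p=robot.state()["tcp_pos"]; a=a+round((np.degrees(np.arctan2(p[1]-C[1],p[0]-C[0]))-a+180)%360-180,1)
    return a
E
python3 - <<'E'
from push import *
F0=meas(5); json.dump(F0.tolist(),open("F0.json","w"))
print(run(52,F0,13.5,20,-40))
E
```

```text
7.4 a=44.0 ft=-0.1 |F|=0.9 
7.7 a=36.0 ft=-0.0 |F|=0.7 
8.0 a=28.0 ft=-0.2 |F|=0.5 
8.3 a=20.0 ft=-0.2 |F|=0.6 
8.7 a=12.0 ft=0.1 |F|=0.6 
9.0 a=4.0 ft=0.2 |F|=0.6 
9.3 a=-4.0 ft=0.3 |F|=0.6 
9.6 a=-12.0 ft=0.3 |F|=0.5 
10.0 a=-20.0 ft=0.4 |F|=0.8 
10.3 a=-28.0 ft=1.3 |F|=1.4 
10.6 a=-36.0 ft=0.7 |F|=1.0 
10.9 a=-44.0 ft=0.5 |F|=0.5 
-44
```

Run:
```python
from h import *; from workcell import cams,robot
a=cams.get_image("scene")["img"][130:320,150:400];b=cams.get_image("top")["img"][150:300,230:400]
print(robot.state()["tcp_pos"])
cv2.imwrite("pics/b.png",np.vstack([cv2.resize(a,(395,300)),cv2.resize(b,(395,300))]))
```

```text
[587.51075101 -22.29750661 190.9601034 ]
```

View pics/b.png

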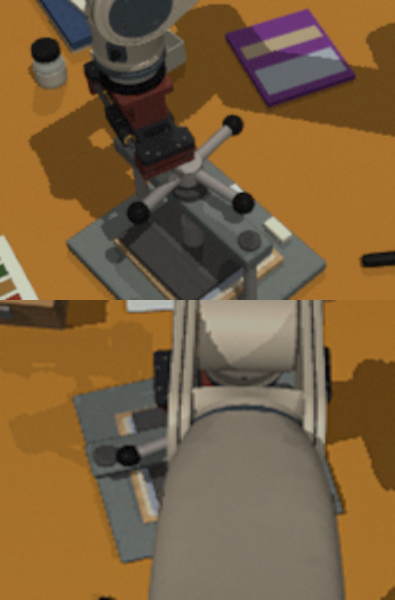

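The ball pixels fit the handle having turned about 80° clockwise, with the arm trailing the finger by about 29°. The force relaxes when motion stops, so I'll judge resistance from the in-motion force stop.

Run:
```python
from push import *
F0=np.array(json.load(open("F0.json"))); a=-44; 
while robot.state()["time_s"]<32 and a>-330:
    a-=8; hit=robot.movel(pt(a),rate=50,f_stop=7.5)
    F=np.array(robot.state()["contact_force"])-F0
    print(f"{robot.state()['time_s']:.1f} a={a} ft={-F@tang(a):.1f} |F|={np.linalg.norm(F):.1f} {hit}")
    if hit: break
p=robot.state()["tcp_pos"]; print(np.degrees(np.arctan2(p[1]-C[1],p[0]-C[0])), (-(meas()-F0))@tang(a))
```

```text
11.3 a=-52 ft=0.8 |F|=1.1 False
11.6 a=-60 ft=0.2 |F|=0.6 False
11.9 a=-68 ft=0.1 |F|=0.5 False
12.2 a=-76 ft=0.5 |F|=1.0 False
12.5 a=-84 ft=0.9 |F|=1.3 False
12.8 a=-92 ft=2.1 |F|=2.4 False
13.1 a=-100 ft=1.0 |F|=1.7 False
13.4 a=-108 ft=4.6 |F|=4.8 False
13.6 a=-116 ft=11.4 |F|=13.3 True
-108.07614246784863 9.570524898141759
```

Resistance is now climbing after about 2.4 rad of turn, which is within the expected range. I'll finish with fine steps.

Run:
```python
from push import *
from workcell import cams
F0=np.array(json.load(open("F0.json"))); a=-108.1
for i in range(14):
    a-=1; hit=robot.movel(pt(a),rate=15,f_stop=6)
    F=np.array(robot.state()["contact_force"])-F0; fm=-F@tang(a)
    F=meas()-F0; fs=-F@tang(a); p=robot.state()["tcp_pos"]
    print(f"{robot.state()['time_s']:.1f} a={a:.1f} act={np.degrees(np.arctan2(p[1]-C[1],p[0]-C[0])):.1f} mov={fm:.1f} static={fs:.1f} |F|={np.linalg.norm(F):.1f} {hit}")
    if fs>13 or fm>16: break
```

```text
14.0 a=-109.1 act=-107.5 mov=6.9 static=7.6 |F|=7.6 False
14.3 a=-110.1 act=-107.7 mov=10.7 static=10.6 |F|=10.7 False
14.6 a=-111.1 act=-107.9 mov=12.6 static=12.7 |F|=13.0 False
14.9 a=-112.1 act=-108.2 mov=14.0 static=14.8 |F|=15.5 False
```

It is tight: about 15 N on the arm and almost no further movement. I'll back off, lift clear and look.

Run:
```python
from push import *
from workcell import cams
robot.movel(pt(-95),rate=40); robot.movel(pt(-95,340)); robot.goto([400,-350,380],Q0); robot.hold(.3)
s=robot.state(); print(s["time_s"],s["tcp_pos"],s["contact_force"])
for n,ps in {"scene":0}.items():
    d=cams.get_image(n); cv2.imwrite("pics/e.png",cv2.resize(d["img"][180:370,180:370],None,fx=3,fy=3))
```

```text
18.1917 [ 400.48032358 -349.4456462   379.941674  ] [0.39589316 0.86247108 0.02287071]
```

View pics/e.png

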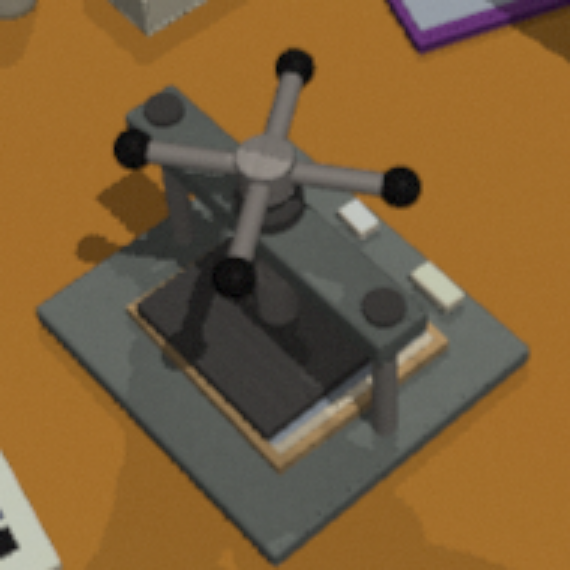

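The plate's front corner has dropped to (268,435) and sits on the board. The board corner at (280,465), the eraser and the pan haven't moved, and the hand is clear. The handle stayed where I left it, so I'm handing in.

```bash
python3 -c "
from workcell import robot
print(robot.hand_in())"
```

```text
the job is handed in; nothing more can be done
None
```

The press is closed on the plywood board: I pushed the handle clockwise about 2.4 rad until it took about 15 N to push further, left it tight with the hand clear, and handed the job in at about 18 s; no verdict came back.

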